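# Dip-check the oil of a bench vacuum pump and hold the gauge up for reading

### The arm

A 7-joint arm with a two-finger parallel gripper is mounted at the origin on a cart in front of the work surface, level with it; the furniture and walls round the work are solid. World frame = base frame: x ahead of the robot, y to its left, z up, the work surface at z = 0. Lengths are in m, angles in rad, forces in N, time in s.
With the tool pointing down it reaches from about 0.4 to 0.85 m from the base axis. Payload 4.5 kg.
Tool frame: the origin (TCP) lies midway between the tips of the shut fingers; the grasp point (between the pads) lies 19 mm behind it; z points along the fingers, y is the line along which they close (so a half turn about z gives the same grasp; the last joint's range is limited). The gripper opens to 85 mm and grips with 20 to 120 N. Pads are 22 mm wide; open, the fingers measure 114 mm over their backs; the gripper's body (76 mm by 85 mm) begins 54 mm behind the grasp point. The pads swing forward as they close: fully open they stand 13 mm farther back than shut.
Start: joints at [-1.237, 0.689, -0.195, 1.565, 0.157, 0.902, -0.215], TCP at [0.185, 0.597, 0.231] pointing down, gripper open.
Joint ranges: [-3.01, 3.01], [-0.46, 2.08], [-1.47, 1.51], [0.13, 2.56], [-1, 4.14], [0.04, 2.09], [-2.66, 2.66]. Speed limits (rad/s): [2.57, 2.57, 3.14, 3.14, 3.14, 3.14, 3.14].

### API

Orientations are given as a rotation vector (axis times angle).
In Python, from bench import * gives the robot as it stands.
- The arm moves only by the tool move_arm, never from a script. Its argument "steps" is a list of rows, each an object of numbers: "tx", "ty", "tz": the shift along the world's x, y, z normalised to -1 to 1, where 1 is 10 cm; "rx", "ry", "rz": the turn, a rotation vector about the world's x, y, z normalised to -1 to 1, where 1 is 90 degrees. A call has 1 to 8 rows; each row shifts and turns the commanded pose from where the row before left it; what a row does not reach is not made up. A row lasts 1/8 s, in which the tool goes at most 62.5 mm and 10.7 degrees, less where a joint would pass 70% of its speed; a pose out of reach is approached as far as the arm can. A call with a number of a shift or a turn outside -1 to 1 is refused whole. A call with a gripper value outside its range is refused whole. "gripper" is the closure, from -1 (fully open) to 1 (shut), set as the call begins (left out, the last holds). The fingers move at their own pace and stop on an object; the grip force is fixed at half the most. Time passes only in rows, so rows that do not move let the fingers close. It gives the time, the measured TCP pose, the force, the opening and the grip force at its end, in the units of the state.
- read_state(): the state, without advancing time (a new reading comes with each control period).
- capture(name): name is "side" or "top"; returns a dict with "img" (420x560x3 uint8, red, green, blue), "depth" (420x560 float32, m along the optical axis (not along the pixel's ray), 0 where there is no reading), "K" (3x3 intrinsics, pixels), "dist_coeffs" ([k1, k2, p1, p2, k3] as OpenCV has them; the pictures are not rectified), "R" (3x3) and "t" (3): a world point X has camera coordinates R X + t. Camera axes: x right, y down, z forward; pixel columns grow to the right and rows downward; lengths in m; the calibration is good to about 2 mm. A picture is of the moment at which its call begins.
- sign_off(): hands the job in; it is judged then, once.
The state is a dict: "clock": time; "joint_positions": joint angles; "qvel": joint speeds; "tau": joint torques, N m; "tcp_pos": TCP position; "tool_rot": TCP orientation; "force": force on the tool from outside, world axes, zero at the start; "ft_torque": the same for the moment, N m; "finger_gap": finger opening in m; "finger_force": force on a finger pad.
Only numpy, scipy, OpenCV 4.12 (cv2) and the standard library are available. Lean on these libraries where they do the work, as an engineer would, in place of code of your own. Each camera call takes 0.05 s, during which the arm holds its last target. There are 200 camera calls.

### The job

Check the pump's oil with its dip gauge. First take the white board out of the wire rack and lean it, on its long edge, against the tall plain side of the block carton, and let go: it is the reading background. Then take the gauge by its grip, slide the rod gently down the pump's slanted guide tube until the collar stops on the tube's mouth, draw it right out, and finish while still holding it: rod level and along the board, its tip just in front of the middle of the board without touching it; leave the other things on the bench where they are.

Things in the scene. Friction and masses are not known exactly. Their poses are not given: they have to be found in the camera images.
- board: White plastic dissecting board, 160 mm long, 140 mm high as it stands, 10 mm thick, 0.24 kg, loose. Origin: middle of the long lower edge it stands on; x along its length, y across its thickness (normal to the faces), z up its height. It starts upright in the rack.
- board_middle (a point): Centre of the board, 70 mm up its z axis from its origin.
- board_rack: Low steel wire rack, fixed, 110 x 82 x 70 mm; the board stands in its middle slot (12 mm wide), on wires 7.5 mm above the bench, held by wire hoops up to 70 mm high; x runs along the slot, origin on the bench under the slot's middle. Lift the board straight up by 70 mm to clear it. To its left (y above 0.15 m) stands the microtome, up to 0.30 m high.
- carton: Open cardboard tray of filed blocks, fixed, 72 x 216 mm. Origin: middle of its underside on the bench. Its tall plain side, 74 mm high and 216 mm long, is the upright plane at x = +36 mm of its frame and faces the robot's side of the bench, turned towards the pump (y along the tray, z up); all behind it is lower. Over the back of the bench, from x = 0.74 m on, a shelf hangs 0.48 m up.
- gauge: Dip gauge, loose, 75 g: steel rod 6 mm thick, collar 26 mm wide, thin neck, black ribbed grip. Origin on its axis at the collar's seat face; x towards the tip (x = +110 mm). Collar x -8 to 0, neck (8 mm thick) -27 to -8, grip -94 to -26 mm, 12 mm across (y) by 14 mm high (z), end cap to -101. It starts level in its rest, axis 50 mm above the bench, z up.
- gauge_tip (a point): Tip of the gauge rod, at x = +110 mm of the gauge.
- gauge_rest: Fixed rest: aluminium base 110 x 50 x 10 mm with two V-shaped wire forks, under the gauge's neck (x = -17 mm) and rod (x = +75 mm); the grip overhangs free beyond the base. Origin on the bench below the gauge's origin, x along the lying gauge. Lift the gauge straight up by 30 mm to clear it.
- pump: Bench vacuum pump, fixed: grey oil case (118 x 92 mm, top 129 mm above the bench; a flange to 154 mm and a round filter to 182 mm on it) at its +y end, ribbed motor with carrying bow (to 155 mm) at its -y end, base plate 130 x 245 mm. Origin on the bench, 44 mm towards -y of the middle of the oil case; z up.
- guide_tube: Fixed steel tube rising from the oil case at 40 degrees above level, towards the pump's +y, 50 mm of it outside the case. Origin: centre of its mouth, 125 mm above the bench; z along its axis, outwards. Bore 10 mm, trumpet mouth 19 mm inside, 27 mm outside; below it the case is hollow. The gauge is home when its seat face lies on the mouth, gauge x along tube -z.
- oil_dropper: Amber dropper bottle, 36 mm wide, 108 mm high, loose bystander; origin under its middle.
- dish: Flat glass dish, 60 mm across, 14 mm high, loose bystander; origin under its middle.
- cassette: Small tissue cassette with a wax block, 29 x 40 x 12 mm, loose bystander; origin under its middle.
- mould: Small steel base mould, 31 x 43 x 12 mm, loose bystander; origin under its middle.

How it is judged:
On the way, in this order (a step that is already met when the one before it is completed fails the run):
1. the board leans, let go, against the carton's tall side (angle between board's own z axis and vertical between 0.14 and 0.8 rad and angle between board's own x axis and vertical between 1.45 and 1.69 rad and height (world z) of board below 0.02 m and contact force between board and carton above 0.05 N and contact force between board and the fingers below 0.1 N and x of board_middle in the frame of carton above 0.038 m and angle between the x axis of board and the y axis of carton, either way round below 0.3 rad and y of board_middle in the frame of carton between -0.08 and 0.08 m and linear speed of board below 0.02 m/s), for 0.2 s.
2. the gauge is home in the guide tube, its collar on the mouth (z of gauge in the frame of guide_tube below 0.003 m and distance between gauge and guide_tube below 0.006 m and angle between the x axis of gauge and the z axis of guide_tube, either way round below 0.08 rad), for 0.2 s.
3. the gauge is drawn right out of the tube, held in the fingers (distance between gauge_tip and guide_tube above 0.02 m and z of gauge_tip in the frame of guide_tube above 0.01 m and contact force between gauge and the fingers above 0.5 N), for 0.1 s.
At the end, for the whole second after the job is handed in: Board let go, leaning 8-46 deg from upright on the carton's tall side (80 mm from its middle, 17 deg parallel). Gauge held still and touching nothing else, over 45 mm up, level to 6 deg, parallel to the board to 20 deg, tip up to 85 mm before it, 45 mm from mid-length, 35-130 mm up it (all of step 1 and contact force between gauge and the fingers above 0.5 N and angle between gauge's own x axis and vertical between 1.466 and 1.676 rad and angle between the x axis of gauge and the x axis of board, either way round below 0.35 rad and x of gauge_tip in the frame of board between -0.045 and 0.045 m and z of gauge_tip in the frame of board between 0.035 and 0.13 m and y of gauge_tip in the frame of board between -0.085 and 0.085 m and x of gauge_tip in the frame of carton above 0.05 m and height (world z) of each of gauge_tip, gauge above 0.045 m and contact force between gauge and board below 0.05 N and contact force between gauge and carton below 0.05 N and contact force between gauge and gauge_rest below 0.05 N and contact force between gauge and pump below 0.05 N and contact force between gauge and board_rack below 0.05 N and linear speed of gauge below 0.03 m/s); the arm keeps its last pose, push and grip.
It fails at once if a bystander (bottle, dish, cassette, mould) is pushed more than 25 mm away (distance of any of oil_dropper, dish, cassette, mould from where it was at the start of the episode above 0.025 m).
It fails at once if the gauge is forced against the pump with more than 40 N (contact force between gauge and pump above 40 N).
It also fails if it takes over 62 s, if anything falls off the work surface, if the arm or the gripper's body presses on something with over 40 N, if the wrist force passes 120 N, or if a joint passes its speed limit or range.

## Working session

There is one attempt and no reset: what is moved stays moved. The work goes in short steps, Python scripts to look and compute and a tool call to move; the robot and the scene stay as the last step left them, time stands still between calls to the robot, and variables do not carry over. Pictures are saved under pics/ and viewed, at most 10 in all, crops included, and the job is handed in when it is done.

Besides the shell and the picture viewer there is one more tool, called after "Request:" by a JSON object that holds its "fn" and its "kwargs". move_arm: Moves the arm, as the interface text tells. Scaled input: -1 to 1 covers 10 cm each way for a shift and 90 degrees each way for a turn. Its arguments: {"type":"object","properties":{"steps":{"type":"array"},"gripper":{"type":"number"}},"required":["steps"]}

```bash
mkdir -p pics; ls; python3 - <<'E'
from bench import *
import cv2,numpy as np,pickle
for n in("side","top"):
    c=capture(n);pickle.dump(c,open(n+"0.pkl","wb"));cv2.imwrite(f"pics/{n}0.png",c["img"][:,:,::-1])
    print(n,c["K"],c["dist_coeffs"],c["R"],c["t"],-c["R"].T@c["t"])
s=read_state();print(s)
E
```

```text
pics
side [[519.76765702   0.         268.06270568]
 [  0.         519.76765702 198.24550397]
 [  0.           0.           1.        ]] [-0.19035719  0.          0.          0.          0.        ] [[ 0.95627291 -0.29219744  0.01275805]
 [-0.13778807 -0.48855707 -0.86158368]
 [ 0.25798558  0.82215123 -0.50745521]] [-0.61593482  0.02931676  1.1772566 ] [ 0.28932605 -1.13353463  0.63052197]
top [[436.49874696   0.         277.66890896]
 [  0.         436.49874696 213.91323881]
 [  0.           0.           1.        ]] [0.03768823 0.         0.         0.         0.        ] [[-1.88563639e-04 -9.99999958e-01  2.22090516e-04]
 [-9.93661856e-01  1.62403227e-04 -1.12410363e-01]
 [ 1.12410322e-01 -2.41879381e-04 -9.93661844e-01]] [-0.25680013  0.55561966  0.90412786] [ 0.45041633 -0.25667167  0.9609118 ]
{'clock': 0.1, 'joint_positions': array([-1.23717755,  0.68990185, -0.19456164,  1.56621858,  0.15732712,
        0.90249346, -0.21510361]), 'qvel': array([ 0.00012753, -0.00139632, -0.00071809, -0.00303507,  0.00174673,
        0.00026483,  0.00027676]), 'tau': array([-3.35137956e-03, -5.40601015e+01, -1.27163965e+00, -1.58985651e+01,
        9.34022886e-03,  4.37393159e-03, -1.63965063e-05]), 'tcp_pos': array([0.18445058, 0.59656847, 0.23056993]), 'tool_rot': array([-4.68987672e-01, -3.10625506e+00,  2.54376414e-03]), 'force': array([ 0.44925626, -0.41003715, -0.60540848]), 'ft_torque': array([-0.01771589, -0.01572461, -0.0067075 ]), 'finger_force': 0.0, 'finger_gap': 0.08538670860844391}
```

View pics/side0.png

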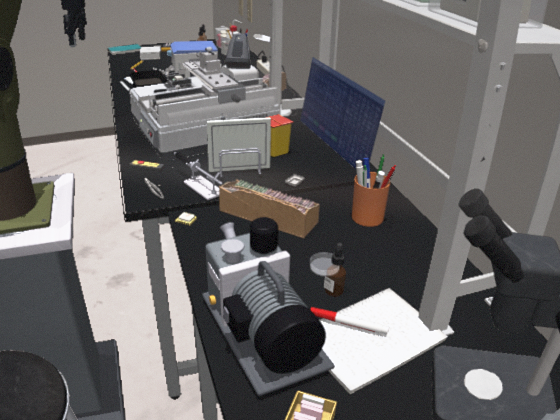

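View pics/top0.png

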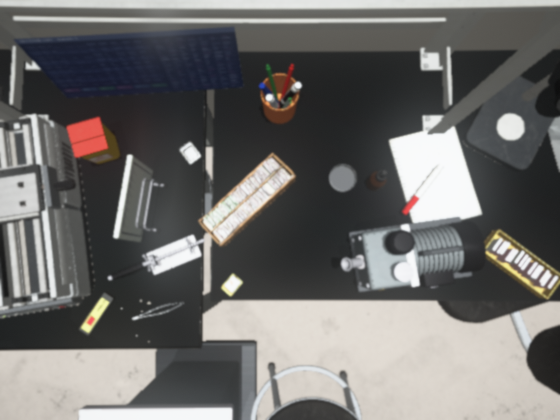

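The side view shows the board in its rack at (240,145), the gauge at (205,180), the carton's plain face at (268,207), and the tube mouth at about (230,232). In the top view, the board is at (130,200), the gauge at (155,258), the carton at (248,198), the tube at (352,263), the dish at (343,178), the bottle at (376,178), the cassette at (231,285) and the mould at (190,153).

```bash
cat >h.py <<'E'
import cv2,numpy as np,pickle
def grab(n):
    from bench import capture
    return capture(n)
def load(n): return pickle.load(open(n+".pkl","rb"))
def cloud(c):
    h,w=c["depth"].shape
    u,v=np.meshgrid(np.arange(w),np.arange(h))
    p=cv2.undistortPoints(np.stack([u,v],-1).reshape(-1,1,2).astype(float),c["K"],c["dist_coeffs"]).reshape(h,w,2)
    d=c["depth"][...,None]
    X=(np.concatenate([p*d,d],-1)-c["t"])@c["R"]
    X[c["depth"]==0]=np.nan
    return X
def ray(c,uv,z):
    p=cv2.undistortPoints(np.array([[uv]],float),c["K"],c["dist_coeffs"]).ravel()
    o=-c["R"].T@c["t"];d=c["R"].T@np.array([*p,1]);return o+d*(z-o[2])/d[2]
def proj(c,P):
    return cv2.projectPoints(np.array(P,float).reshape(-1,1,3),cv2.Rodrigues(c["R"])[0],c["t"],c["K"],c["dist_coeffs"])[0].reshape(-1,2)
E
python3 - <<'E'
from h import *
np.set_printoptions(precision=4,suppress=True)
t=load("top0");s=load("side0");X=cloud(t);S=cloud(s)
def near(P,lo,hi): 
    with np.errstate(invalid='ignore'): return ((P>lo)&(P<hi)).all(-1)
for n,uv in dict(board=(128,190),boardlow=(124,230),gtip=(195,243),ggrip=(125,273),carton=(248,198),ctl=(213,238),ctr=(290,172),tube=(350,264),filt=(400,242),cass=(231,285),mould=(190,153),bench=(170,170),dish=(343,178),bott=(376,178)).items():
    print(n,X[uv[1],uv[0]])
# board from top: white high points
B=X[near(X,[.4,-.05,.13],[.7,.16,.165])];print("board",len(B),B.mean(0) if len(B) else 0)
if len(B): print(cv2.minAreaRect(B[:,:2].astype(np.float32)),np.percentile(B[:,2],[5,50,95]))
img=cv2.resize(t["img"][130:320,70:420],None,fx=2.28,fy=2.28,interpolation=cv2.INTER_CUBIC)
cv2.imwrite("pics/topc.png",img[:,:,::-1])
img=cv2.resize(s["img"][100:320,120:340],None,fx=2.7,fy=2.7,interpolation=cv2.INTER_CUBIC)
cv2.imwrite("pics/sidec.png",img[:,:,::-1])
E
```

```text
board [0.5895 0.0279 0.1368]
boardlow [0.5146 0.0388 0.119 ]
gtip [ 0.4924 -0.0854  0.0528]
ggrip [0.4313 0.0547 0.0575]
carton [nan nan nan]
ctl [ 0.506  -0.1142 -0.003 ]
ctr [ 0.6418 -0.2829  0.0557]
tube [ 0.4492 -0.3929  0.1335]
filt [ 0.4883 -0.4747  0.1805]
cass [ 0.4043 -0.1567  0.0112]
mould [ 0.6968 -0.0601  0.0003]
bench [ 0.6581 -0.0161 -0.0009]
dish [ 0.6394 -0.4025  0.0024]
bott [ 0.6259 -0.4603  0.0704]
board 1980 [0.5118 0.108  0.1476]
((0.5279675126075745, 0.09086425602436066), (0.13896961510181427, 0.25879597663879395), 88.57597351074219) [0.132  0.1462 0.1641]
```

View pics/topc.png

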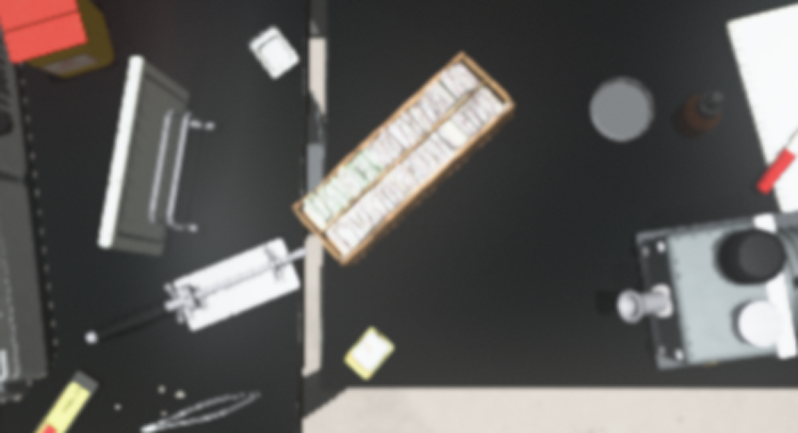

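View pics/sidec.png

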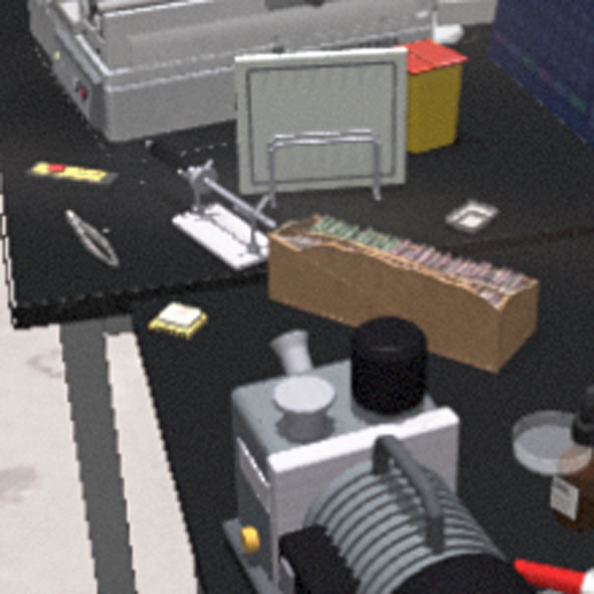

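The crops show the board's top edge running from (137,57) to (106,243), the gauge's cap at (91,337) and the tube mouth at (629,306) in the top crop (x2.28, offset 70,130). In the side crop (x2.7, offset 120,100), the carton face spans (268,238) to (497,370) and the mouth is at (290,340).

```bash
python3 - <<'E'
from h import *
np.set_printoptions(precision=4,suppress=True)
t=load("top0");s=load("side0");X=cloud(t);S=cloud(s)
tc=lambda u,v:(70+u/2.28,130+v/2.28)
sc=lambda u,v:(120+u/2.7,100+v/2.7)
# board mask in top: bright & z ray
hsv=cv2.cvtColor(t["img"],cv2.COLOR_RGB2GRAY)
sub=np.zeros_like(hsv);sub[145:250,100:140]=hsv[145:250,100:140]
m=(sub>175).astype(np.uint8);n,l,st,ce=cv2.connectedComponentsWithStats(m);k=1+np.argmax(st[1:,4])
pts=np.argwhere(l==k)[:,::-1]
P=np.array([ray(t,p,.1475)[:2] for p in pts]);r=cv2.minAreaRect(P.astype(np.float32));print("board top",r,P.mean(0))
def plane(P):
    P=P[~np.isnan(P).any(1)]
    for _ in range(5):
        c=P.mean(0);n=np.linalg.svd(P-c)[2][2];d=(P-c)@n;P=P[abs(d)<max(.002,2*d.std())] if _<4 else P
    return c,n*np.sign(n[np.argmax(abs(n))]),d.std(),len(P)
poly=lambda pts:cv2.fillPoly(np.zeros((420,560),np.uint8),[np.array([sc(*p) for p in pts],np.int32)],1)>0
print("boardface",plane(S[poly([(250,70),(400,65),(395,120),(250,130)])]))
cf=plane(S[poly([(275,255),(490,315),(490,355),(275,292)])]);print("cartonface",cf)
print("carton face yaw",np.degrees(np.arctan2(cf[1][1],cf[1][0])))
for q in [(270,300),(497,370),(270,240),(497,302)]: print("side corner",ray(s,sc(*q),0 if q[1]>=300 and q[1]!=302 else .074))
for q in [(345,262),(513,103),(294,210),(463,54)]: print("top corner",ray(t,tc(*q),.074 if q[0] in(345,513) else .06))
# gauge
for q in [(91,337),(175,302),(240,275),(290,257),(305,253)]: print("gauge",ray(t,tc(*q),.05))
for q in [(152,147),(199,178),(265,222),(272,230)]: print("gauge side",ray(s,sc(*q),.05))
# tube triangulation
def tri(a,b):
    ua=cv2.undistortPoints(np.array([[a]],float),t["K"],t["dist_coeffs"]).ravel();ub=cv2.undistortPoints(np.array([[b]],float),s["K"],s["dist_coeffs"]).ravel()
    h=cv2.triangulatePoints(np.c_[t["R"],t["t"]],np.c_[s["R"],s["t"]],ua[:,None],ub[:,None]).ravel();return h[:3]/h[3]
print("mouth",tri(tc(629,306),sc(290,340)),ray(t,tc(629,306),.125),ray(s,sc(290,340),.125))
print("tubebase top",ray(t,tc(662,300),.1))
for q in [(650,238),(672,368),(795,360),(790,222)]: print("case/base",ray(t,tc(*q),.129))
for n,q,z in [("cass",(370,352),.012),("mould",(275,52),.012),("bott",(710,102),.108),("dish",(621,109),.014)]:print(n,ray(t,tc(*q),z))
for n,q in [("filter",(752,255)),("flange",(762,322))]: print(n,ray(t,tc(*q),.182 if n=="filter" else .154))
E
```

```text
board top ((0.5771039128303528, 0.03373238444328308), (0.010142901912331581, 0.15742510557174683), 82.58602142333984) [0.5761 0.0339]
boardface (array([0.5762, 0.0317, 0.1071]), array([0.1301, 0.9915, 0.0061]), np.float64(0.001879270994184169), 1103)
cartonface (array([ 0.5569, -0.2309,  0.0415]), array([0.3887, 0.4012, 0.8295]), np.float64(0.008986565174199367), 1249)
carton face yaw 45.90774323293908
side corner [ 0.4868 -0.1377  0.    ]
side corner [ 0.6361 -0.2884  0.    ]
side corner [ 0.4833 -0.1652  0.074 ]
side corner [ 0.6266 -0.3036  0.074 ]
top corner [ 0.4875 -0.1427  0.074 ]
top corner [ 0.6312 -0.2927  0.074 ]
top corner [ 0.5353 -0.0939  0.06  ]
top corner [ 0.6801 -0.2472  0.06  ]
gauge [0.4215 0.0875 0.05  ]
gauge [0.4526 0.0136 0.05  ]
gauge [ 0.4768 -0.0443  0.05  ]
gauge [ 0.4931 -0.0894  0.05  ]
gauge [ 0.4968 -0.103   0.05  ]
gauge side [0.4218 0.084  0.05  ]
gauge side [0.4539 0.0068 0.05  ]
gauge side [ 0.4943 -0.0914  0.05  ]
gauge side [ 0.4971 -0.1069  0.05  ]
mouth [ 0.4492 -0.3865  0.1249] [ 0.4488 -0.3864  0.125 ] [ 0.4495 -0.3868  0.125 ]
tubebase top [ 0.4539 -0.4187  0.1   ]
case/base [ 0.5052 -0.4044  0.129 ]
case/base [ 0.3982 -0.4201  0.129 ]
case/base [ 0.405 -0.521  0.129]
case/base [ 0.5187 -0.5212  0.129 ]
cass [ 0.4056 -0.1595  0.012 ]
mould [ 0.6942 -0.0639  0.012 ]
bott [ 0.625  -0.4625  0.108 ]
dish [ 0.6375 -0.3994  0.014 ]
filter [ 0.4885 -0.474   0.182 ]
flange [ 0.4363 -0.488   0.154 ]
```

```bash
python3 - <<'E'
from h import *
np.set_printoptions(precision=4,suppress=True)
t=load("top0");s=load("side0");X=cloud(t);S=cloud(s)
with np.errstate(invalid='ignore'):
    # carton brown face, side view
    h=cv2.cvtColor(s["img"],cv2.COLOR_RGB2HSV)
    br=((h[...,0]>5)&(h[...,0]<22)&(h[...,1]>70)&(h[...,2]>60))
    m=br&(S[...,2]>.012)&(S[...,2]<.062)&(S[...,0]>.45)&(S[...,0]<.7)&(S[...,1]<-.1)&(S[...,1]>-.33)
    P=S[m];print("brown",len(P))
    u=np.array([.711,.703]);d=P[:,:2]@u;print("dist pct",np.percentile(d,[5,25,50,75,95]))
    Q=P[abs(d-np.median(d))<.012]
    f=cv2.fitLine(Q[:,:2].astype(np.float32),cv2.DIST_HUBER,0,.001,.001).ravel();print("face line",f,np.degrees(np.arctan2(f[1],f[0])))
    al=Q[:,:2]@f[:2];print("ends",[f[2:]+f[:2]*(a-f[2:]@f[:2]) for a in np.percentile(al,[.5,99.5])])
    # pump case top
    m=(abs(X[...,2]-.129)<.006)&(X[...,0]>.37)&(X[...,0]<.56)&(X[...,1]<-.39)&(X[...,1]>-.53)
    print("case",m.sum(),cv2.minAreaRect(X[m][:,:2].astype(np.float32)))
    # pump base plate front: lines on the gray image
g=cv2.cvtColor(t["img"],cv2.COLOR_RGB2GRAY)
sub=g[220:300,340:430]
L=cv2.createLineSegmentDetector().detect(sub)[0].reshape(-1,4)
for a in L:
    if np.hypot(a[0]-a[2],a[1]-a[3])>22:
        p,q=ray(t,a[:2]+[340,220],.129),ray(t,a[2:]+[340,220],.129);print(a+[340,220,340,220],np.degrees(np.arctan2(q[1]-p[1],q[0]-p[0]))%90)
E
```

```text
brown 1998
dist pct [0.2441 0.2463 0.2481 0.2508 0.2885]
face line [ 0.6831 -0.7303  0.5604 -0.2145] -46.915234
ends [array([ 0.488 , -0.1371]), array([ 0.6339, -0.2931])]
case 2005 ((0.462720662355423, -0.45914557576179504), (0.11822432279586792, 0.1412089616060257), 4.993834018707275)
[419.8891 285.9917 414.9132 259.0448] 8.306725719488734
[409.4151 222.0511 382.4576 228.1852] 12.859315310948006
[360.3274 291.3135 408.7787 283.3541] 9.347694786571196
[362.8434 235.6731 371.4335 285.9142] 8.350261733525798
[381.9948 229.8466 350.6445 231.1101] 2.3404158963785022
[428.1243 298.2202 340.6199 297.5897] 89.77789340496092
```

Request:
{"fn": "move_arm", "kwargs": {"steps": [{"tz":0.5},{"tz":0.5},{"tz":0.5,"tx":0.2},{"tx":0.4,"tz":0.1,"ty":-0.3},{"tx":0.4,"ty":-0.4},{"tx":0.4,"ty":-0.4},{"tx":0.4,"ty":-0.4},{"tx":0.4,"ty":-0.4}], "gripper": -1}}

```text
validation failed for argument at $.st...
```

Request:
{"fn": "move_arm", "kwargs": {"steps": [{"tx":0,"ty":0,"tz":0.5,"rx":0,"ry":0,"rz":0},{"tx":0,"ty":0,"tz":0.5,"rx":0,"ry":0,"rz":0},{"tx":0.2,"ty":0,"tz":0.5,"rx":0,"ry":0,"rz":0},{"tx":0.4,"ty":-0.3,"tz":0.1,"rx":0,"ry":0,"rz":0},{"tx":0.4,"ty":-0.4,"tz":0,"rx":0,"ry":0,"rz":0},{"tx":0.4,"ty":-0.4,"tz":0,"rx":0,"ry":0,"rz":0},{"tx":0.4,"ty":-0.4,"tz":0,"rx":0,"ry":0,"rz":0.05},{"tx":0.4,"ty":-0.4,"tz":0,"rx":0,"ry":0,"rz":0.057}], "gripper": -1}}

```text
clock: 1.1
tcp_pos: [0.4055, 0.4055, 0.391]
tool_rot: [-0.202, -3.135, 0.001]
force: [-0.5, 0.8, -0.5]
finger_gap: 0.0854
finger_force: 0.0
```

Request:
{"fn": "move_arm", "kwargs": {"steps": [{"tx":0.22,"ty":-0.48,"tz":0,"rx":0,"ry":0,"rz":0},{"tx":0.22,"ty":-0.48,"tz":0,"rx":0,"ry":0,"rz":0},{"tx":0.22,"ty":-0.48,"tz":0,"rx":0,"ry":0,"rz":0},{"tx":0.22,"ty":-0.48,"tz":0,"rx":0,"ry":0,"rz":0},{"tx":0.22,"ty":-0.48,"tz":0,"rx":0,"ry":0,"rz":0},{"tx":0.22,"ty":-0.48,"tz":0,"rx":0,"ry":0,"rz":0},{"tx":0.22,"ty":-0.48,"tz":0,"rx":0,"ry":0,"rz":0},{"tx":0.18,"ty":-0.36,"tz":-0.3,"rx":0,"ry":0,"rz":0}]}}

```text
clock: 2.1
tcp_pos: [0.5786, 0.0326, 0.3626]
tool_rot: [0.21, 3.13, 0.0]
force: [-0.7, -0.2, 0.7]
finger_gap: 0.0855
finger_force: 0.0
```

Request:
{"fn": "move_arm", "kwargs": {"steps": [{"tx":0,"ty":0.01,"tz":-0.45,"rx":0,"ry":0,"rz":0},{"tx":0,"ty":0,"tz":-0.45,"rx":0,"ry":0,"rz":0},{"tx":0,"ty":0,"tz":-0.45,"rx":0,"ry":0,"rz":0},{"tx":0,"ty":0,"tz":-0.45,"rx":0,"ry":0,"rz":0},{"tx":0,"ty":0,"tz":-0.4,"rx":0,"ry":0,"rz":0},{"tx":0,"ty":0,"tz":-0.2,"rx":0,"ry":0,"rz":0},{"tx":0,"ty":0,"tz":-0.15,"rx":0,"ry":0,"rz":0},{"tx":0,"ty":0,"tz":0,"rx":0,"ry":0,"rz":0}]}}

```text
clock: 3.1
tcp_pos: [0.5759, 0.0361, 0.1055]
tool_rot: [-0.206, -3.133, 0.0]
force: [-0.1, -0.6, 0.7]
finger_gap: 0.0854
finger_force: 0.0
```

Request:
{"fn": "move_arm", "kwargs": {"steps": [{"tx":0,"ty":0,"tz":0,"rx":0,"ry":0,"rz":0},{"tx":0,"ty":0,"tz":0,"rx":0,"ry":0,"rz":0},{"tx":0,"ty":0,"tz":0,"rx":0,"ry":0,"rz":0},{"tx":0,"ty":0,"tz":0,"rx":0,"ry":0,"rz":0},{"tx":0,"ty":0,"tz":0,"rx":0,"ry":0,"rz":0},{"tx":0,"ty":0,"tz":0,"rx":0,"ry":0,"rz":0}], "gripper": 1}}

```text
clock: 3.85
tcp_pos: [0.5768, 0.0362, 0.1067]
tool_rot: [0.207, 3.134, 0.0]
force: [0.4, 0.1, 4.2]
finger_gap: 0.0091
finger_force: 59.2
```

Request:
{"fn": "move_arm", "kwargs": {"steps": [{"tx":0,"ty":0,"tz":0.2,"rx":0,"ry":0,"rz":0},{"tx":0,"ty":0,"tz":0.35,"rx":0,"ry":0,"rz":0},{"tx":0,"ty":0,"tz":0.4,"rx":0,"ry":0,"rz":0},{"tx":0,"ty":0,"tz":0.35,"rx":0,"ry":0,"rz":0},{"tx":0,"ty":-0.3,"tz":0,"rx":0,"ry":0,"rz":-0.07},{"tx":0,"ty":-0.4,"tz":0,"rx":0,"ry":0,"rz":-0.07},{"tx":0,"ty":-0.4,"tz":0,"rx":0,"ry":0,"rz":-0.07},{"tx":0,"ty":-0.4,"tz":0,"rx":0,"ry":0,"rz":-0.07}]}}

```text
clock: 4.85
tcp_pos: [0.575, -0.1164, 0.2347]
tool_rot: [-0.895, -3.008, 0.002]
force: [-0.0, -0.4, -2.7]
finger_gap: 0.0096
finger_force: 58.6
```

Request:
{"fn": "move_arm", "kwargs": {"steps": [{"tx":0,"ty":-0.4,"tz":0,"rx":0,"ry":0,"rz":-0.077},{"tx":0,"ty":-0.4,"tz":0,"rx":0,"ry":0,"rz":-0.077},{"tx":0,"ty":-0.2,"tz":0,"rx":-0.036,"ry":0.038,"rz":0},{"tx":0,"ty":-0.15,"tz":0,"rx":-0.036,"ry":0.038,"rz":0},{"tx":0,"ty":0,"tz":0,"rx":-0.035,"ry":0.037,"rz":0},{"tx":0,"ty":0,"tz":0,"rx":0,"ry":0,"rz":0}]}}

```text
clock: 5.6
tcp_pos: [0.5766, -0.2272, 0.2339]
tool_rot: [-1.194, -2.778, 0.34]
force: [-0.8, 0.5, -3.7]
finger_gap: 0.0094
finger_force: 59.3
```

```bash
python3 - <<'E'
from h import *
from bench import *
from scipy.spatial.transform import Rotation as R
np.set_printoptions(precision=4,suppress=True)
s=read_state();print(s["tcp_pos"],R.from_rotvec(s["tool_rot"]).as_matrix(),s["force"],s["finger_gap"],s["joint_positions"])
c=grab("side");a=c["img"][60:330,110:400];cv2.imwrite("pics/s1.png",cv2.resize(a,None,fx=2,fy=2,interpolation=2)[:,:,::-1])
E
```

```text
[ 0.5766 -0.2272  0.2339] [[-0.688   0.7036 -0.1778]
 [ 0.7257  0.668  -0.1646]
 [ 0.0029 -0.2423 -0.9702]] [-0.8283  0.5167 -3.7421] 0.00937912876263478 [0.1215 0.7461 0.141  1.4726 0.1221 1.0688 0.9246]
```

View pics/s1.png

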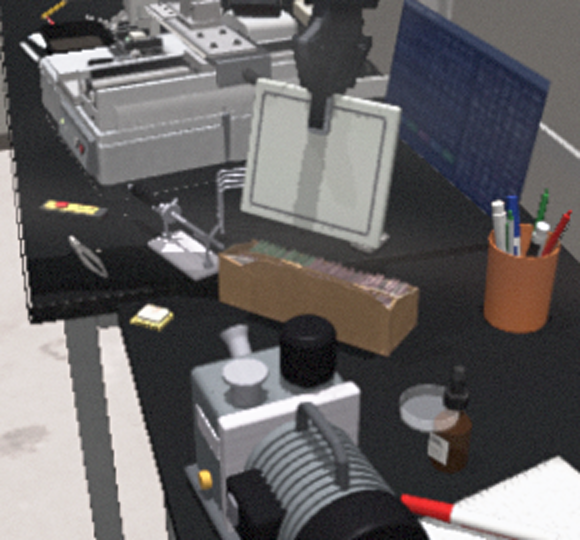

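The board hangs at (315,160) in the crop, tilted and parallel to the carton's face, so I lower it.

Request:
{"fn": "move_arm", "kwargs": {"steps": [{"tx":-0.02,"ty":-0.01,"tz":-0.3,"rx":0,"ry":0,"rz":0},{"tx":0,"ty":0,"tz":-0.35,"rx":0,"ry":0,"rz":0},{"tx":0,"ty":0,"tz":-0.3,"rx":0,"ry":0,"rz":0},{"tx":0,"ty":0,"tz":-0.2,"rx":0,"ry":0,"rz":0},{"tx":0,"ty":0,"tz":-0.1,"rx":0,"ry":0,"rz":0},{"tx":0,"ty":0,"tz":-0.05,"rx":0,"ry":0,"rz":0},{"tx":0,"ty":0,"tz":-0.03,"rx":0,"ry":0,"rz":0},{"tx":0,"ty":0,"tz":0,"rx":0,"ry":0,"rz":0}]}}

```text
clock: 6.65
tcp_pos: [0.5749, -0.2299, 0.1038]
tool_rot: [-1.198, -2.78, 0.341]
force: [0.3, -0.7, -2.4]
finger_gap: 0.0096
finger_force: 59.3
```

Request:
{"fn": "move_arm", "kwargs": {"steps": [{"tx":0,"ty":0.01,"tz":-0.03,"rx":0,"ry":0,"rz":0},{"tx":0,"ty":0,"tz":-0.02,"rx":0,"ry":0,"rz":0},{"tx":0,"ty":0,"tz":0,"rx":0,"ry":0,"rz":0}]}}

```text
clock: 7.02
tcp_pos: [0.5739, -0.2296, 0.0983]
tool_rot: [-1.198, -2.778, 0.343]
force: [-0.8, -2.6, -2.5]
finger_gap: 0.0091
finger_force: 59.3
```

Request:
{"fn": "move_arm", "kwargs": {"steps": [{"tx":0,"ty":0,"tz":-0.02,"rx":0,"ry":0,"rz":0},{"tx":0,"ty":0,"tz":0,"rx":0,"ry":0,"rz":0}]}}

```text
clock: 7.28
tcp_pos: [0.574, -0.2298, 0.0974]
tool_rot: [-1.198, -2.778, 0.344]
force: [-3.2, -1.4, 4.7]
finger_gap: 0.0095
finger_force: 60.6
```

Request:
{"fn": "move_arm", "kwargs": {"steps": [{"tx":0,"ty":0,"tz":0,"rx":0,"ry":0,"rz":0},{"tx":0,"ty":0,"tz":0,"rx":0,"ry":0,"rz":0},{"tx":0,"ty":0,"tz":0,"rx":0,"ry":0,"rz":0},{"tx":0,"ty":0,"tz":0,"rx":0,"ry":0,"rz":0}], "gripper": 0.2}}

```text
clock: 7.78
tcp_pos: [0.5748, -0.2286, 0.0962]
tool_rot: [-1.197, -2.78, 0.341]
force: [-0.2, 0.2, 1.1]
finger_gap: 0.0345
finger_force: 0.0
```

```bash
python3 - <<'E'
from h import *
c=grab("side");a=c["img"][60:330,110:400];cv2.imwrite("pics/s2.png",cv2.resize(a,None,fx=2,fy=2,interpolation=2)[:,:,::-1])
E
```

```text
(no output)
```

View pics/s2.png

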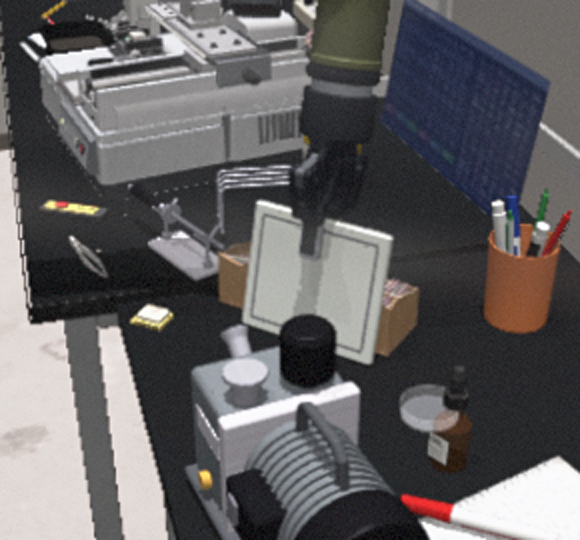

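The board leans alone on the carton at (315,280) with the fingers open. I back out along the tool axis and go to the gauge.

Request:
{"fn": "move_arm", "kwargs": {"steps": [{"tx":0.03,"ty":0.03,"tz":0.17,"rx":0,"ry":0,"rz":0},{"tx":0.07,"ty":0.066,"tz":0.39,"rx":0,"ry":0,"rz":0},{"tx":0.08,"ty":0.074,"tz":0.43,"rx":0,"ry":0,"rz":0},{"tx":-0.1,"ty":0.2,"tz":0.1,"rx":0.036,"ry":-0.038,"rz":0},{"tx":-0.3,"ty":0.45,"tz":0,"rx":0.036,"ry":-0.038,"rz":0},{"tx":-0.3,"ty":0.45,"tz":0,"rx":0.035,"ry":-0.037,"rz":0},{"tx":-0.3,"ty":0.45,"tz":0,"rx":0,"ry":0,"rz":-0.08},{"tx":-0.3,"ty":0.45,"tz":0,"rx":0,"ry":0,"rz":-0.08}]}}

```text
clock: 8.82
tcp_pos: [0.4623, -0.0107, 0.2067]
tool_rot: [1.6, 2.701, 0.004]
force: [0.6, 1.8, 0.4]
finger_gap: 0.0343
finger_force: 0.0
```

Request:
{"fn": "move_arm", "kwargs": {"steps": [{"tx":-0.2,"ty":0.36,"tz":0,"rx":0,"ry":0,"rz":-0.083},{"tx":-0.1,"ty":0.25,"tz":-0.3,"rx":0,"ry":0,"rz":0},{"tx":0,"ty":0,"tz":0,"rx":0,"ry":0,"rz":0}], "gripper": -0.3}}

```text
clock: 9.2
tcp_pos: [0.4313, 0.0513, 0.1751]
tool_rot: [-1.76, -2.6, 0.001]
force: [-0.1, -0.3, 0.5]
finger_gap: 0.0557
finger_force: 0.0
```

```bash
python3 - <<'E'
from h import *
from bench import *
from scipy.spatial.transform import Rotation as R
np.set_printoptions(precision=4,suppress=True)
s=read_state();print(s["tcp_pos"],R.from_rotvec(s["tool_rot"]).as_matrix(),s["finger_gap"],s["joint_positions"])
t=grab("top");X=cloud(t)
a=np.r_[cv2.resize(t["img"][220:300,90:280],(760,320),interpolation=2)]
b=cv2.resize(t["img"][140:260,190:330],(326,280),interpolation=2)
o=np.zeros((600,760,3),np.uint8);o[:320]=a;o[320:,:326]=b
c=grab("side");d=cv2.resize(c["img"][130:270,160:340],(360,280),interpolation=2);o[320:,340:700]=d
cv2.imwrite("pics/g1.png",o[:,:,::-1])
S=cloud(c)
with np.errstate(invalid='ignore'):
    g=cv2.cvtColor(c["img"],cv2.COLOR_RGB2GRAY)
    m=(S[...,2]>.02)&(S[...,2]<.13)&(S[...,0]>.48)&(S[...,0]<.66)&(S[...,1]>-.34)&(S[...,1]<-.16)&(g>120)
P=S[m]
for _ in range(4):
    ce=P.mean(0);n=np.linalg.svd(P-ce)[2][2];e=(P-ce)@n;P=P[abs(e)<.006]
n*=-np.sign(n[0]);print("board",len(P),ce,n,"lean deg",np.degrees(np.arcsin(n[2])),e.std(),P[:,2].min(),P[:,2].max())
E
```

```text
[0.4313 0.0513 0.1751] [[-0.3716  0.9284 -0.0024]
 [ 0.9284  0.3716  0.0008]
 [ 0.0017 -0.0019 -1.    ]] 0.05573645352978581 [-0.3042  0.5609  0.1244  2.1859 -0.1712  0.4058  0.3397]
board 3203 [ 0.5687 -0.2378  0.0785] [-0.7043 -0.6666  0.2441] lean deg 14.128914128571898 0.0016183334411423883 0.020030235466304672 0.12997579012281543
```

View pics/g1.png

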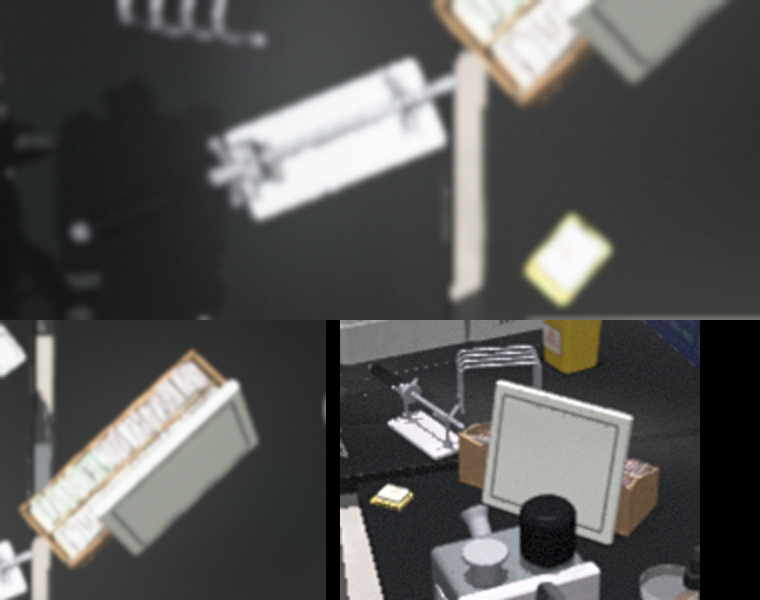

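The board leans at 14°, parallel to the carton. The gauge's axis runs from (80,232) to (455,85) in the crop. I go down on the grip.

Request:
{"fn": "move_arm", "kwargs": {"steps": [{"tx":0.047,"ty":-0.013,"tz":-0.2,"rx":0,"ry":0,"rz":0},{"tx":0,"ty":0,"tz":-0.3,"rx":0,"ry":0,"rz":0},{"tx":0,"ty":0,"tz":-0.4,"rx":0,"ry":0,"rz":0},{"tx":0,"ty":0,"tz":-0.3,"rx":0,"ry":0,"rz":0},{"tx":0,"ty":0,"tz":-0.16,"rx":0,"ry":0,"rz":0},{"tx":0,"ty":0,"tz":-0.08,"rx":0,"ry":0,"rz":0},{"tx":0,"ty":0,"tz":0,"rx":0,"ry":0,"rz":0},{"tx":0,"ty":0,"tz":0,"rx":0,"ry":0,"rz":0}]}}

```text
clock: 10.3
tcp_pos: [0.4408, 0.0478, 0.0345]
tool_rot: [-1.767, -2.594, 0.004]
force: [0.4, -0.2, -0.3]
finger_gap: 0.0554
finger_force: 0.0
```

Request:
{"fn": "move_arm", "kwargs": {"steps": [{"tx":0,"ty":0,"tz":0,"rx":0,"ry":0,"rz":0},{"tx":0,"ty":0,"tz":0,"rx":0,"ry":0,"rz":0},{"tx":0,"ty":0,"tz":0,"rx":0,"ry":0,"rz":0},{"tx":0,"ty":0,"tz":0,"rx":0,"ry":0,"rz":0},{"tx":0,"ty":0,"tz":0,"rx":0,"ry":0,"rz":0}], "gripper": 1}}

```text
clock: 10.92
tcp_pos: [0.4389, 0.0479, 0.0337]
tool_rot: [-1.765, -2.592, 0.008]
force: [-1.9, -1.4, 0.8]
finger_gap: 0.0109
finger_force: 60.9
```

Request:
{"fn": "move_arm", "kwargs": {"steps": [{"tx":0,"ty":0,"tz":0.15,"rx":0,"ry":0,"rz":0},{"tx":0,"ty":0,"tz":0.35,"rx":0,"ry":0,"rz":0},{"tx":0,"ty":0,"tz":0.5,"rx":0,"ry":0,"rz":0},{"tx":0,"ty":0,"tz":0.5,"rx":0,"ry":0,"rz":0},{"tx":0,"ty":-0.2,"tz":0.5,"rx":0,"ry":0,"rz":-0.073},{"tx":0,"ty":-0.3,"tz":0.06,"rx":0,"ry":0,"rz":-0.073},{"tx":-0.03,"ty":-0.35,"tz":0,"rx":0.06,"ry":0.009,"rz":0},{"tx":-0.03,"ty":-0.4,"tz":0,"rx":0.076,"ry":0.0114,"rz":0}]}}

```text
clock: 11.92
tcp_pos: [0.4354, -0.0755, 0.2415]
tool_rot: [-1.932, -2.253, -0.211]
force: [0.9, -1.0, -1.8]
finger_gap: 0.0106
finger_force: 60.6
```

Request:
{"fn": "move_arm", "kwargs": {"steps": [{"tx":-0.03,"ty":-0.4,"tz":0,"rx":0.076,"ry":0.0114,"rz":0},{"tx":-0.03,"ty":-0.4,"tz":0,"rx":0.076,"ry":0.0114,"rz":0},{"tx":0,"ty":-0.3,"tz":0,"rx":0.076,"ry":0.0114,"rz":0},{"tx":0,"ty":-0.2,"tz":0,"rx":0.0755,"ry":0.0112,"rz":0},{"tx":0,"ty":0,"tz":0,"rx":0,"ry":0,"rz":0}]}}

```text
clock: 12.55
tcp_pos: [0.4276, -0.2107, 0.2383]
tool_rot: [-1.669, -1.924, -0.597]
force: [0.3, -0.3, -0.2]
finger_gap: 0.0107
finger_force: 60.6
```

```bash
python3 - <<'E'
from h import *
from bench import *
from scipy.spatial.transform import Rotation as R
np.set_printoptions(precision=4,suppress=True)
s=read_state();M=R.from_rotvec(s["tool_rot"]).as_matrix();p=s["tcp_pos"];print(p,M,s["finger_gap"],s["joint_positions"],s["force"])
t=grab("top");c=grab("side");pickle.dump(t,open("top2.pkl","wb"));pickle.dump(c,open("side2.pkl","wb"))
# expected points
g=np.array([.1132,-.7576,-.6428]);gr=p-.0163*M[:,2]
for k in(0,.055,.11): P=gr+g*(.058+k);print(k,P,proj(t,P),proj(c,P))
a=cv2.resize(t["img"][220:300,280:400],None,fx=5,fy=5,interpolation=2)
b=cv2.resize(c["img"][140:280,170:310],None,fx=4,fy=4,interpolation=2)
cv2.imwrite("pics/t2.png",np.vstack([a,np.zeros((200,600,3),np.uint8)])[:,:,::-1])
cv2.imwrite("pics/s3.png",b[:,:,::-1])
o=np.zeros((600,800,3),np.uint8);o[:267,:400]=cv2.resize(a,(400,267));o[:560,400:]=0;bb=cv2.resize(c["img"][140:280,200:300],(400,560),interpolation=2);o[:560,400:]=bb
cv2.imwrite("pics/c2.png",o[:,:,::-1])
E
```

```text
[ 0.4276 -0.2107  0.2383] [[-0.106   0.9896 -0.0973]
 [ 0.7608  0.1438  0.6328]
 [ 0.6402 -0.0069 -0.7681]] 0.010747964120763467 [ 0.638   0.7719  0.0549  1.6419 -0.4959  1.3224  1.1023] [ 0.3176 -0.2697 -0.2028]
0 [ 0.4357 -0.265   0.2136] [[282.4838 272.0345]] [[204.094  152.4522]]
0.055 [ 0.442  -0.3067  0.1782] [[305.688  268.1085]] [[212.6357 178.955 ]]
0.11 [ 0.4482 -0.3483  0.1429] [[326.8574 264.538 ]] [[221.5363 206.3928]]
```

View pics/c2.png

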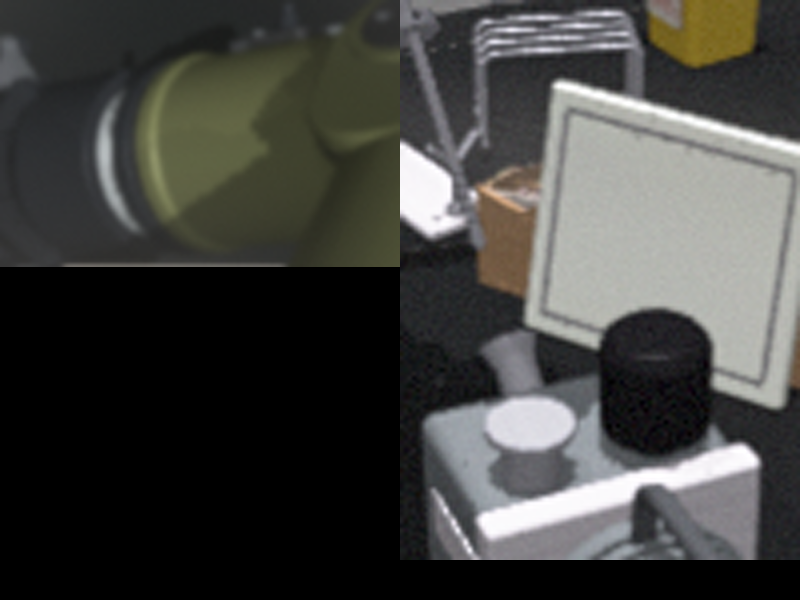

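The arm hides the top view. In the side panel (x4, offset 200,140), the rod runs down to a tip at about (480,246), close above the mouth at (505,345). I measure it with the depth points.

```bash
python3 - <<'E'
from h import *
np.set_printoptions(precision=4,suppress=True)
c=load("side2");S=cloud(c)
p=np.array([.4276,-.2107,.2383]);t=np.array([-.0973,.6328,-.7681]);gx=-np.array([-.106,.7608,.6402])
o=p-.0163*t
with np.errstate(invalid='ignore'):
    D=S-o;a=D@gx;r=np.linalg.norm(D-a[...,None]*gx,axis=-1)
    m=(r<.025)&(a>.02)&(a<.2)
    P=S[m];A=a[m];Rr=r[m]
px=np.argwhere(m)
for lo in np.arange(.02,.2,.01):
    k=(A>=lo)&(A<lo+.01)
    if k.any():
        e=(P[k]-o).mean(0);e=e-(e@gx)*gx
        print(round(lo,3),k.sum(),"px",px[k].mean(0)[::-1],"off",e,"width",np.ptp(P[k][:,0]))
# mouth in same view
with np.errstate(invalid='ignore'):
    m=(np.linalg.norm(S-np.array([.449,-.3865,.125]),axis=-1)<.017)
Q=S[m];print("mouth",len(Q),Q.mean(0),Q.max(0),Q.min(0))
g=cv2.cvtColor(c["img"],cv2.COLOR_RGB2GRAY);print(g[190:216,212:230])
E
```

```text
0.02 31 px [198.7419 135.9677] off [-0.0006 -0.0019  0.0022] width 0.009776975720618253
0.03 15 px [200.2667 140.4667] off [-0.0002 -0.0013  0.0015] width 0.007829164712021719
0.04 92 px [202.0978 146.0326] off [-0.0007 -0.0034  0.0039] width 0.025846169622350368
0.05 26 px [203.5385 149.6923] off [ 0.0007 -0.0007  0.0009] width 0.021671309365318803
0.06 16 px [205.3125 155.3125] off [ 0.0005 -0.0013  0.0016] width 0.005840626299793539
0.07 18 px [206.7222 160.0556] off [ 0.0005 -0.001   0.0012] width 0.006348622240119395
0.08 16 px [208.0625 164.8125] off [ 0.     -0.0015  0.0018] width 0.005874345201206332
0.09 16 px [209.75  169.625] off [ 0.0005 -0.001   0.0013] width 0.006355216251241469
0.1 16 px [211.25  174.375] off [ 0.0003 -0.0015  0.0018] width 0.006004861276541096
0.11 18 px [212.8889 179.5   ] off [ 0.0003 -0.0017  0.0021] width 0.006746147918453627
0.12 16 px [214.5    184.1875] off [ 0.0007 -0.0012  0.0015] width 0.005553150559064413
0.13 18 px [215.8889 188.8889] off [ 0.0002 -0.0021  0.0025] width 0.006951131741401384
0.14 19 px [217.5789 193.9474] off [ 0.0002 -0.00
[... 1466 characters left out ...]
 92  95  92  98  94  93]
 [ 44  43  40  41  43  38  39  65  90  94  98  94  96  92  92  93  94  94]
 [ 36  42  39  41  42  42  42  61  83  92  97  96  94  97  93  92  87  94]
 [ 36  35  38  38  36  41  40  60  90  96  95  98  96  95  92  94  94  96]
 [ 39  40  43  34  42  39  38  57  77  91  90  95  98 105  98  95  91  93]
 [ 41  35  37  40  42  39  35  40  43  55  71  82  92 103 103  96  96  95]
 [ 41  43  45  35  35  39  42  44  39  36  41  46  57  75  83  86  96 104]
 [ 39  39  39  39  44  40  33  39  38  37  38  38  43  42  41  49  71  80]
 [ 35  38  33  39  38  33  43  39  38  42  43  36  39  35  37  36  41  48]
 [ 39  36  43  43  35  39  45  35  38  35  37  33  41  43  37  40  34  39]]
```

Request:
{"fn": "move_arm", "kwargs": {"steps": [{"tx":-0.03,"ty":-0.07,"tz":0.08,"rx":0,"ry":0,"rz":0},{"tx":0,"ty":0,"tz":0,"rx":0,"ry":0,"rz":0},{"tx":0.017,"ty":-0.114,"tz":-0.096,"rx":0,"ry":0,"rz":0},{"tx":0.017,"ty":-0.114,"tz":-0.096,"rx":0,"ry":0,"rz":0},{"tx":0,"ty":0,"tz":0,"rx":0,"ry":0,"rz":0}]}}

```text
clock: 13.28
tcp_pos: [0.428, -0.2372, 0.2271]
tool_rot: [-1.662, -1.925, -0.597]
force: [-1.3, 0.9, -0.9]
finger_gap: 0.0107
finger_force: 60.7
```

```bash
cat >m.py <<'E'
from h import *
from bench import *
from scipy.spatial.transform import Rotation as R
np.set_printoptions(precision=4,suppress=True)
def meas(amin=.06):
    s=read_state();Mt=R.from_rotvec(s["tool_rot"]).as_matrix();p=s["tcp_pos"]
    t=Mt[:,2];gx=-Mt[:,0];o=p-.0163*t
    c=grab("side");S=cloud(c)
    with np.errstate(invalid='ignore'):
        D=S-o;a=D@gx;r=np.linalg.norm(D-a[...,None]*gx,axis=-1);m=(r<.009)&(a>amin)&(a<.17)
    print("tip a",np.percentile(a[m],99.5),"n",m.sum())
    f=cv2.fitLine(S[m].astype(np.float32),cv2.DIST_HUBER,0,.001,.001).ravel();d=f[:3]*np.sign(f[:3]@gx)
    cam=-c["R"].T@c["t"]-f[3:];cam-=cam@d*d;cam/=np.linalg.norm(cam)
    q=f[3:]-cam*.0025
    M=np.array([.4485,-.3865,.125]);T=np.array([-.1132,.7576,.6428])
    tip=o+.16*gx
    lam=(tip-q)@d;tipm=q+lam*d
    print("tcp",p,"gx",gx,"rod dir",d,"F",s["force"])
    for n,x in(("tip fk",tip),("tip meas",tipm)):
        e=M-x;print(n,x,"along",-e@T,"perp to go",e-(e@T)*T)
E
python3 -c "from m import *;meas()"
```

```text
tip a 0.1617177639319113 n 180
tcp [ 0.428  -0.2372  0.2271] gx [ 0.1088 -0.7582 -0.6429] rod dir [ 0.1058 -0.773  -0.6255] F [-1.2672  0.8832 -0.8633]
tip fk [ 0.4471 -0.3689  0.1367] along 0.0210541529024218 perp to go [-0.001  -0.0017  0.0018]
tip meas [ 0.4467 -0.3703  0.1384] along 0.021107575853868594 perp to go [-0.0006 -0.0002  0.0002]
```

Request:
{"fn": "move_arm", "kwargs": {"steps": [{"tx":0,"ty":-0.023,"tz":0.027,"rx":0.013,"ry":0.002,"rz":0},{"tx":0.008,"ty":-0.076,"tz":-0.064,"rx":0,"ry":0,"rz":0},{"tx":0.011,"ty":-0.076,"tz":-0.064,"rx":0,"ry":0,"rz":0},{"tx":0.011,"ty":-0.076,"tz":-0.064,"rx":0,"ry":0,"rz":0},{"tx":0.011,"ty":-0.076,"tz":-0.064,"rx":0,"ry":0,"rz":0},{"tx":0,"ty":0,"tz":0,"rx":0,"ry":0,"rz":0}]}}

```text
clock: 14.08
tcp_pos: [0.4323, -0.2694, 0.2049]
tool_rot: [-1.649, -1.911, -0.612]
force: [0.2, 0.1, -1.2]
finger_gap: 0.011
finger_force: 60.7
```

```bash
python3 -c "from m import *;meas(.055)"
```

```text
tip a 0.1628218539579002 n 173
tcp [ 0.4323 -0.2694  0.2049] gx [ 0.1079 -0.7448 -0.6585] rod dir [ 0.1043 -0.7701 -0.6293] F [ 0.1584  0.1402 -1.2431]
tip fk [ 0.4513 -0.3992  0.1118] along -0.01843288569953184 perp to go [-0.0007 -0.0013  0.0014]
tip meas [ 0.451  -0.4013  0.1143] along -0.01837094662911305 perp to go [-0.0004  0.0009 -0.0011]
```

Request:
{"fn": "move_arm", "kwargs": {"steps": [{"tx":0.011,"ty":-0.076,"tz":-0.064,"rx":0,"ry":0,"rz":0},{"tx":0.011,"ty":-0.076,"tz":-0.064,"rx":0,"ry":0,"rz":0},{"tx":0,"ty":0,"tz":0,"rx":0,"ry":0,"rz":0}]}}

```text
clock: 14.5
tcp_pos: [0.4345, -0.2847, 0.1921]
tool_rot: [-1.649, -1.912, -0.612]
force: [-0.3, -0.6, -0.4]
finger_gap: 0.0108
finger_force: 60.7
```

Request:
{"fn": "move_arm", "kwargs": {"steps": [{"tx":0.011,"ty":-0.076,"tz":-0.064,"rx":0,"ry":0,"rz":0},{"tx":0.011,"ty":-0.076,"tz":-0.064,"rx":0,"ry":0,"rz":0},{"tx":0,"ty":0,"tz":0,"rx":0,"ry":0,"rz":0}]}}

```text
clock: 14.88
tcp_pos: [0.4366, -0.2999, 0.1792]
tool_rot: [-1.649, -1.912, -0.612]
force: [-0.0, 0.2, -1.0]
finger_gap: 0.011
finger_force: 60.7
```

Request:
{"fn": "move_arm", "kwargs": {"steps": [{"tx":0.011,"ty":-0.076,"tz":-0.064,"rx":0,"ry":0,"rz":0},{"tx":0.011,"ty":-0.076,"tz":-0.064,"rx":0,"ry":0,"rz":0},{"tx":0,"ty":0,"tz":0,"rx":0,"ry":0,"rz":0}]}}

```text
clock: 15.25
tcp_pos: [0.4388, -0.3151, 0.1664]
tool_rot: [-1.649, -1.912, -0.612]
force: [-0.4, -0.3, -0.5]
finger_gap: 0.0105
finger_force: 60.7
```

Request:
{"fn": "move_arm", "kwargs": {"steps": [{"tx":0.011,"ty":-0.076,"tz":-0.064,"rx":0,"ry":0,"rz":0},{"tx":0.011,"ty":-0.076,"tz":-0.064,"rx":0,"ry":0,"rz":0},{"tx":0,"ty":0,"tz":0,"rx":0,"ry":0,"rz":0}]}}

```text
clock: 15.62
tcp_pos: [0.441, -0.3303, 0.1536]
tool_rot: [-1.649, -1.912, -0.612]
force: [-0.2, 0.4, -2.5]
finger_gap: 0.0107
finger_force: 60.7
```

```bash
python3 - <<'E'
from m import *
s=read_state();Mt=R.from_rotvec(s["tool_rot"]).as_matrix();p=s["tcp_pos"];o=p-.0163*Mt[:,2]+.05*-Mt[:,0]
e=np.array([.4485,-.3865,.125])-o;T=np.array([-.1132,.7576,.6428]);print(s["force"],"seat",o,"along",-e@T,"perp",e-e@T*T)
E
```

```text
[-0.2305  0.3782 -2.488 ] seat [ 0.4481 -0.3781  0.133 ] along 0.011496068095522564 perp [-0.0009  0.0004 -0.0006]
```

Everything is aligned, with about 11 mm to go. I finish gently.

Request:
{"fn": "move_arm", "kwargs": {"steps": [{"tx":0.009,"ty":-0.061,"tz":-0.051,"rx":0,"ry":0,"rz":0},{"tx":0.003,"ty":-0.015,"tz":-0.013,"rx":0,"ry":0,"rz":0},{"tx":0,"ty":0,"tz":0,"rx":0,"ry":0,"rz":0}]}}

```text
clock: 16.0
tcp_pos: [0.4425, -0.3357, 0.1491]
tool_rot: [-1.645, -1.911, -0.616]
force: [-2.2, 3.7, 4.7]
finger_gap: 0.0105
finger_force: 61.0
```

Request:
{"fn": "move_arm", "kwargs": {"steps": [{"tx":0.002,"ty":-0.011,"tz":-0.009,"rx":0,"ry":0,"rz":0},{"tx":0,"ty":0,"tz":0,"rx":0,"ry":0,"rz":0}]}}

```text
clock: 16.25
tcp_pos: [0.4425, -0.3357, 0.1491]
tool_rot: [-1.642, -1.909, -0.617]
force: [-2.9, 5.6, 7.8]
finger_gap: 0.0108
finger_force: 61.1
```

```bash
python3 - <<'E'
from m import *
c=grab("side");b=cv2.resize(c["img"][190:270,190:290],(750,600),interpolation=2);cv2.imwrite("pics/home.png",b[:,:,::-1])
s=read_state();Mt=R.from_rotvec(s["tool_rot"]).as_matrix();print(s["force"],-Mt[:,0],proj(c,[[.4485,-.3865,.125]]))
E
```

```text
[-1.9088  5.3981  8.5995] [ 0.11   -0.7402 -0.6633] [[226.7953 225.9297]]
```

View pics/home.png

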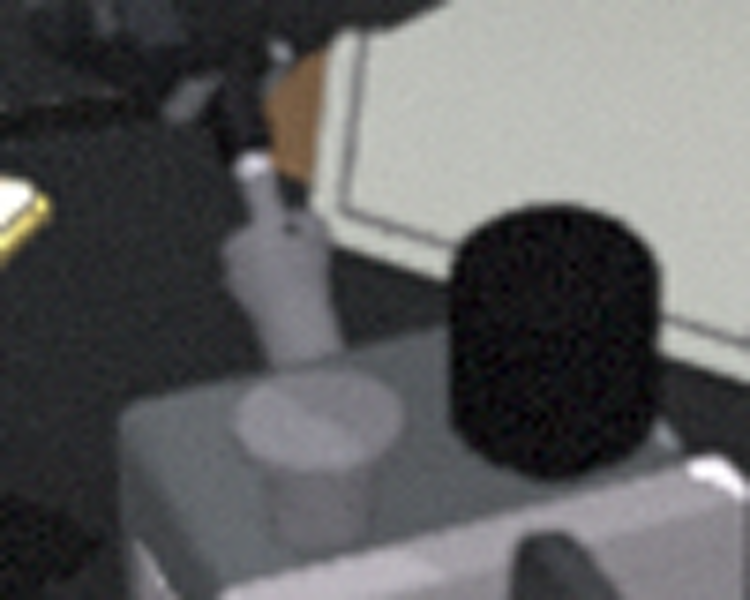

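The collar at (275,230) sits flush on the mouth with the neck above it. I press a little more, hold, then draw the gauge out along the axis.

Request:
{"fn": "move_arm", "kwargs": {"steps": [{"tx":0.001,"ty":-0.008,"tz":-0.006,"rx":-0.01,"ry":-0.0015,"rz":0},{"tx":0,"ty":0,"tz":0,"rx":0,"ry":0,"rz":0},{"tx":0,"ty":0,"tz":0,"rx":0,"ry":0,"rz":0}]}}

```text
clock: 16.68
tcp_pos: [0.4426, -0.3356, 0.1486]
tool_rot: [-1.65, -1.92, -0.607]
force: [-2.9, 7.4, 7.9]
finger_gap: 0.0109
finger_force: 60.9
```

Request:
{"fn": "move_arm", "kwargs": {"steps": [{"tx":-0.006,"ty":0.038,"tz":0.032,"rx":0,"ry":0,"rz":0},{"tx":-0.011,"ty":0.076,"tz":0.064,"rx":0,"ry":0,"rz":0},{"tx":-0.017,"ty":0.114,"tz":0.096,"rx":0,"ry":0,"rz":0},{"tx":0,"ty":0,"tz":0,"rx":0,"ry":0,"rz":0}]}}

```text
clock: 17.18
tcp_pos: [0.4395, -0.315, 0.167]
tool_rot: [-1.656, -1.924, -0.602]
force: [-0.8, 1.4, -1.2]
finger_gap: 0.0106
finger_force: 60.4
```

Request:
{"fn": "move_arm", "kwargs": {"steps": [{"tx":-0.017,"ty":0.114,"tz":0.096,"rx":0,"ry":0,"rz":0},{"tx":-0.017,"ty":0.114,"tz":0.096,"rx":0,"ry":0,"rz":0},{"tx":-0.017,"ty":0.114,"tz":0.096,"rx":0,"ry":0,"rz":0},{"tx":-0.017,"ty":0.114,"tz":0.096,"rx":0,"ry":0,"rz":0},{"tx":-0.017,"ty":0.114,"tz":0.096,"rx":0,"ry":0,"rz":0},{"tx":-0.017,"ty":0.114,"tz":0.096,"rx":0,"ry":0,"rz":0},{"tx":-0.017,"ty":0.114,"tz":0.096,"rx":0,"ry":0,"rz":0},{"tx":-0.017,"ty":0.114,"tz":0.096,"rx":0,"ry":0,"rz":0}]}}

```text
clock: 18.18
tcp_pos: [0.4258, -0.2244, 0.2433]
tool_rot: [-1.658, -1.924, -0.602]
force: [-0.1, 0.3, -1.0]
finger_gap: 0.0106
finger_force: 60.7
```

```bash
python3 -c "from m import *;meas(.06)"
```

```text
tip a 0.16178837540664387 n 178
tcp [ 0.4258 -0.2244  0.2433] gx [ 0.1108 -0.7552 -0.6461] rod dir [ 0.1092 -0.7631 -0.6369] F [-0.1039  0.3304 -1.0361]
tip fk [ 0.4452 -0.3557  0.1523] along 0.04130889391115794 perp to go [-0.0014  0.0005 -0.0008]
tip meas [ 0.4449 -0.3566  0.1535] along 0.04132192282606674 perp to go [-0.0011  0.0014 -0.0019]
```

Request:
{"fn": "move_arm", "kwargs": {"steps": [{"tx":0,"ty":0.1,"tz":0,"rx":-0.108,"ry":-0.016,"rz":0},{"tx":0,"ty":0.15,"tz":0,"rx":-0.109,"ry":-0.016,"rz":0},{"tx":0,"ty":0.15,"tz":0,"rx":-0.109,"ry":-0.016,"rz":0},{"tx":0,"ty":0.15,"tz":0,"rx":-0.109,"ry":-0.017,"rz":0},{"tx":0,"ty":0.1,"tz":0,"rx":0,"ry":0,"rz":0.097},{"tx":0,"ty":0.11,"tz":0,"rx":0,"ry":0,"rz":0.098},{"tx":0.01,"ty":0,"tz":0,"rx":0,"ry":0,"rz":0.098},{"tx":0,"ty":0,"tz":0,"rx":0,"ry":0,"rz":0.098}]}}

```text
clock: 19.23
tcp_pos: [0.4268, -0.1486, 0.2427]
tool_rot: [-1.226, -2.878, 0.0]
force: [-0.2, -0.0, -0.7]
finger_gap: 0.0107
finger_force: 60.7
```

Request:
{"fn": "move_arm", "kwargs": {"steps": [{"tx":0,"ty":0,"tz":0,"rx":0,"ry":0,"rz":0},{"tx":0,"ty":0,"tz":0,"rx":0,"ry":0,"rz":0}]}}

```text
clock: 19.48
tcp_pos: [0.4267, -0.1492, 0.2426]
tool_rot: [-1.238, -2.873, 0.001]
force: [1.3, -0.5, -0.5]
finger_gap: 0.0109
finger_force: 60.6
```

```bash
python3 -c "from m import *;meas(.06);print(read_state()['joint_positions'])"
```

```text
tip a 0.1626101374054462 n 151
tcp [ 0.4267 -0.1492  0.2426] gx [ 0.6868 -0.7268 -0.0119] rod dir [ 0.6798 -0.7334  0.0015] F [ 1.2605 -0.4586 -0.5249]
tip fk [ 0.5368 -0.2655  0.2569] along 0.1664568238328802 perp to go [-0.1071  0.0052 -0.025 ]
tip meas [ 0.5368 -0.2656  0.26  ] along 0.16842007145959698 perp to go [-0.1073  0.0067 -0.0268]
[ 0.1597  0.4596  0.1127  2.0492 -0.0848  0.6502  1.0868]
```

Level and parallel, with the tip at (0.537,-0.266). I descend 165 mm.

Request:
{"fn": "move_arm", "kwargs": {"steps": [{"tx":0,"ty":0,"tz":-0.2,"rx":0,"ry":0,"rz":0},{"tx":0,"ty":0,"tz":-0.35,"rx":0,"ry":0,"rz":0},{"tx":0,"ty":0,"tz":-0.4,"rx":0,"ry":0,"rz":0},{"tx":0,"ty":0,"tz":-0.35,"rx":0,"ry":0,"rz":0},{"tx":0,"ty":0,"tz":-0.2,"rx":0,"ry":0,"rz":0},{"tx":0,"ty":0,"tz":-0.15,"rx":0,"ry":0,"rz":0},{"tx":0,"ty":0,"tz":0,"rx":0,"ry":0,"rz":0},{"tx":0,"ty":0,"tz":0,"rx":0,"ry":0,"rz":0}]}}

```text
clock: 20.52
tcp_pos: [0.4272, -0.1493, 0.078]
tool_rot: [-1.235, -2.875, 0.001]
force: [-0.1, 0.0, -0.9]
finger_gap: 0.0106
finger_force: 60.7
```

Request:
{"fn": "move_arm", "kwargs": {"steps": [{"tx":0,"ty":0,"tz":0,"rx":0,"ry":0,"rz":0},{"tx":0,"ty":0,"tz":0,"rx":0,"ry":0,"rz":0},{"tx":0,"ty":0,"tz":0,"rx":0,"ry":0,"rz":0}]}}

```text
clock: 20.9
tcp_pos: [0.427, -0.1492, 0.0778]
tool_rot: [-1.234, -2.876, 0.001]
force: [-0.6, -0.7, -1.7]
finger_gap: 0.0107
finger_force: 60.7
```

```bash
python3 - <<'E'
from m import *
meas(.06)
c=grab("side");S=cloud(c);g=cv2.cvtColor(c["img"],cv2.COLOR_RGB2GRAY)
with np.errstate(invalid='ignore'): m=(S[...,2]>.02)&(S[...,2]<.13)&(S[...,0]>.48)&(S[...,0]<.66)&(S[...,1]>-.34)&(S[...,1]<-.16)&(g>120)
P=S[m]
for _ in range(4):
    ce=P.mean(0);n=np.linalg.svd(P-ce)[2][2];e=(P-ce)@n;P=P[abs(e)<.006]
n*=-np.sign(n[0]);print("board",len(P),ce,n)
tip=np.array([.5368,-.2656,.095]);print("tip off face",(tip-ce)@n)
cv2.imwrite("pics/end.png",cv2.resize(c["img"][110:310,150:370],(660,600),interpolation=2)[:,:,::-1])
E
```

```text
tip a 0.16334899104428438 n 131
tcp [ 0.427  -0.1492  0.0778] gx [ 0.6888 -0.7249 -0.0112] rod dir [ 0.688  -0.7257 -0.0002] F [-0.6043 -0.6989 -1.6639]
tip fk [ 0.5374 -0.2652  0.0923] along 0.06080504226084454 perp to go [-0.0958 -0.0752  0.0717]
tip meas [ 0.5376 -0.265   0.0945] along 0.062347435535224795 perp to go [-0.0962 -0.0742  0.0705]
board 3000 [ 0.5712 -0.2405  0.0781] [-0.7038 -0.6679  0.2423]
tip off face 0.045016889371951536
```

View pics/end.png

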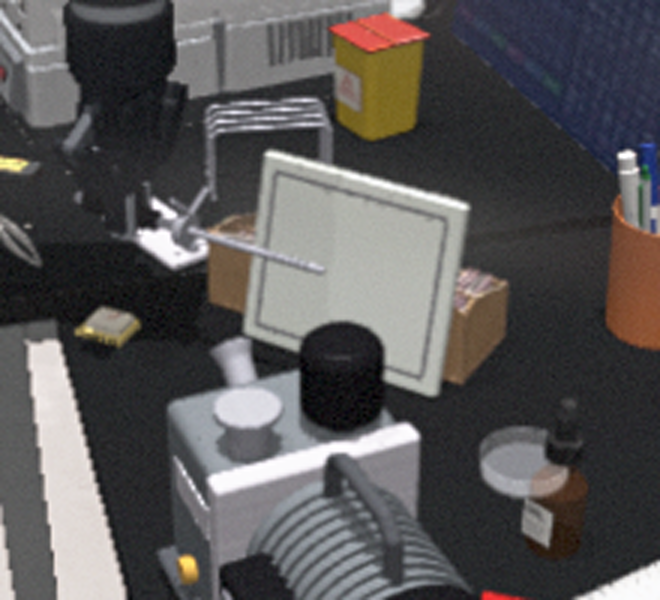

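The rod is level and its tip at (325,270) is in front of the middle of the leaning board, 45 mm off its face. The bystanders are in place, so I hand in.

```bash
python3 -c "from bench import *;print(sign_off())"
```

```text
the job is handed in; nothing more can be done
None
```

The job is handed in, no verdict returned: the board leans at about 14° on the carton, the gauge met a firm stop in the tube with its collar on the mouth and was drawn out, and it is held level with its tip about 45 mm in front of the board's middle.

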